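# Sort two shoe heels and press the good one

### The arm

A 7-joint arm with a two-finger parallel gripper is mounted at the origin on the work surface. World frame = base frame: x ahead of the robot, y to its left, z up, the work surface at z = 0. Lengths are in m, angles in rad, forces in N, time in s.
With the tool pointing down it reaches from about 0.425 to 0.875 m from the base axis. Payload 4.7 kg.
Tool frame: the origin (TCP) lies on the front face of the gripper's body, between the roots of the fingers; the fingertips stand 70 mm ahead of it and the grasp point (between the pads) lies 51 mm ahead of it (ctrl.grip_depth is the distance from the TCP to the grasp point, in m); z points along the fingers, y is the direction in which the jaws open and shut (so a half turn about z gives the same grasp; the last joint's range is limited). The gripper opens to 87 mm and grips with 3 to 60 N. Pads are 19 mm wide; open, the fingers measure 117 mm over their backs; the gripper's body (75 mm by 190 mm) begins 51 mm behind the grasp point.
Start: joints at [-1.305, 0.321, -0.07, 1.45, 0.023, 1.371, -0.057], TCP at [0.162, 0.63, 0.292] pointing down, gripper open.
Joint ranges: [-2.86, 2.86], [-0.3, 2.09], [-1.38, 1.24], [0.06, 2.45], [-1.56, 4.7], [0.09, 2.05], [-2.69, 2.69]. Speed limits (rad/s): [2.57, 2.57, 3.14, 3.14, 3.14, 3.14, 3.14].

### API

Orientations are given as [roll, pitch, yaw] about the fixed x, y, z axes, in that order (R = Rz(yaw) Ry(pitch) Rx(roll)).
In Python, from station import ctrl, solve_ik, get_image, finish_job gives the robot as it stands. Calls block until the motion is done:
- ctrl.reach(position, orientation): joint-space move of the TCP to a pose.
- ctrl.move_l(position, speed=0.15, frame=None, contact_N=None): straight line of the TCP; frame=None keeps the orientation; speed is the mean speed in m/s. With contact_N (N) it stops when the force on the tool has changed by that much, and returns True; else False.
- ctrl.goto_joints(angles): joint-space move.
- ctrl.move_gripper(opening, f_grip=None): opening from 0.0 (shut) to 1.0 (fully open); f_grip is the grip in N (None keeps the last); returns when the fingers have stopped.
- ctrl.pause(seconds).
- solve_ik(position, orientation): joint angles nearest the present ones, or None.
- ctrl.state(): the state.
- get_image(name): name is "scene" or "side" or "wrist"; returns a dict with "image" (420x560x3 uint8, blue, green, red), "K" (3x3 intrinsics, pixels), "dist" ([k1, k2, p1, p2, k3] as OpenCV has them; the pictures are not rectified), "T" (4x4, takes a point from camera to world coordinates). Camera axes: x right, y down, z forward; pixel columns grow to the right and rows downward; lengths in m; the calibration is good to about 2 mm. A picture is of the moment at which its call begins. There is no depth.
A pose or a line that the arm cannot do raises ctrl.PlanningError and nothing moves.
- finish_job(): hands the job in, once; it reports no verdict.
The state is a dict: "time_s": time; "joints": joint angles; "qvel": joint speeds; "effort": joint torques, N m; "position": TCP position; "eef_rot": TCP orientation; "wrist_force": force on the tool from outside, world axes, zero at the start; "torque": the same for the moment, N m; "width": opening from 0.0 (shut) to 1.0 (fully open).
Only numpy, scipy, OpenCV 4.12 (cv2) and the standard library are available. Lean on these libraries where they do the work, as an engineer would, in place of code of your own. Each camera call takes 0.05 s, during which the arm holds its last target.

### The job

With the press's safety catch still on, put the heel marked with a cross of tape flat in the aluminium reject tray and set the plain heel fully home inside the fence on the press's sole, round end to the back. Then press the catch's thumb tab down to flip it right off, pull the lever by its black grip all the way down onto the heel, and finish while still holding the grip down, so that the heel stays under pressure. Leave everything else on the bench where it is.

Things in the scene. Friction and masses are not known exactly. Their poses are not given: they have to be found in the camera images.
- press: Fixed bench heel press: grey bed 390 x 150 mm with a shoe sole strapped on top, two cheek plates at the back (166 mm over, 133 mm high) carrying the lever; catch on the right (-y) cheek. Origin at bench level below the heel seat; x to the back of the press (seat to lever hinge), y to its left, z up; yaw up to 0.2 rad. Bed and sole reach from x = -223 to +175 mm; sole top 50 mm above the bench.
- press_seat (a point): Centre of the heel seat, on top of the sole (50 mm above the bench); axes as the press. A low steel fence, round towards +x, and a strap at the front stand 8 mm above the sole and leave 3.5 mm play all round a heel whose origin is here and whose axes agree with the press. While the lever is upright the seat is open from above: lever and pad stand 85 mm or more behind it.
- lever_hinge (a point): Middle of the lever's hinge line, 115 mm behind (+x of the press) the seat and 105 mm above the bench; the hinge runs along the y axis of the press.
- press_lever (a joint): Lever angle: 0 upright (as found), 1.571 level, fully down over the seat at its stop; it swings forward (-x of the press) and down. Springs return it upright if let go: 3 to 5 N at the grip, 15 N in the last few mm with a heel under the pad. With the catch on it is blocked within about 0.15.
- lever_grip (a point): Middle of the lever's round black grip: 20 mm diameter, 104 mm free length between the two lever arms (12 mm wide, 116 mm apart at centres); y axis along it. It lies 225 mm from the lever's hinge line: 330 mm above the bench when upright; 105 mm above the bench and 110 mm in front of the seat when fully down.
- press_pad: Sprung rubber pad, 48 x 56 mm, under the lever, 115 mm from its hinge; origin at the centre of its face. It meets the top of a seated heel just before the lever is fully down, then gives 4 mm and presses with about 18 N at the stop.
- press_catch (a joint): Safety catch angle: 0 to 0.1 on (as found, its nose across the front of the right lever arm), 1.4 fully off; past 1.1 the nose is clear of the lever. It rocks about a line along the x axis of the press, 97 mm behind the seat, 92 mm to its right, 150 mm above the bench. Pressing the thumb tab down (about 2 N) turns it off; it stays where it is left.
- catch_tab (a point): Point on the catch's steel thumb tab (16 mm wide), 51 mm from the pivot line; the tab sticks out to the right (-y of the press). Catch on: tab slopes up 45 degrees, this point 36 mm right of the pivot line, 186 mm above the bench (tip 196 mm). Fully off: tab slopes down 35 degrees, this point 42 mm right, 121 mm above the bench. Free from above and outside.
- heel_plain: Good heel: black rubber block, D-shaped from above, 54 mm long (x), 48 mm wide (y), 30 mm high, about 70 g, plain top. Origin at the centre of its underside; flat end towards -x, round end (radius 24 mm) towards +x, flat parallel sides from x = -27 to +3 mm.
- heel_crossed: Rejected heel: the same block, but with a cross of two pale tape strips (44 x 8 mm) on its top. Same origin and axes.
- reject_tray: Fixed open aluminium tray, 150 (x) x 170 (y) mm, 35 mm high, walls and floor 4 mm; origin at the centre of its underside.
- tape_roll: Bystander: roll of pale paper tape lying flat, 90 mm across, 24 mm high; origin at the centre of its underside
- cement_tin: Bystander: closed round dark metal tin, 90 mm across, 95 mm high; origin at the centre of its underside
- hammer: Bystander: hammer lying on the bench; origin near the middle of its length
- brush: Bystander: brush lying on the bench; origin near the middle of its length
- tack_jar: Bystander: small glass jar with a metal lid, 56 mm across, 70 mm high; origin at the centre of its underside
- rule: Bystander: flat steel rule, 200 x 26 x 4 mm; origin at the centre of its underside
- loose_sole: Bystander: black rubber shoe sole with tread lying flat, 250 mm long, up to 86 mm wide, 12 mm thick; origin under the middle of its heel end, toe towards its -x
Things that resemble listed ones, but are neither listed nor needed, are in the scene too. What is shaped like the heel_plain but brown or pink is not meant.

How it is judged:
By the outcome, as a careful person would: the job done as asked, in the order asked, and still so for the second after the job is handed in, while the arm keeps its last pose, push and grip.
It also fails if it takes over 72 s, if anything falls off the work surface, if the arm or the gripper's body presses on something with over 40 N, if the wrist force passes 120 N, or if a joint passes its speed limit or range.

## Working session

There is one attempt and no reset: what is moved stays moved. The work goes in short steps, each a Python script; the robot and the scene stay as the last script left them, time stands still between calls to the robot, and variables do not carry over. Pictures are saved under pics/ and viewed, and the job is handed in when it is done.

```bash
ls; mkdir -p pics; python3 - <<'E'
from station import ctrl,get_image
import cv2,numpy as np
for n in ["scene","side","wrist"]:
    d=get_image(n); cv2.imwrite(f"pics/{n}0.png",d["image"]); print(n,np.round(d["K"],1).tolist(),np.round(d["dist"],3),np.round(d["T"],3).tolist())
print(ctrl.state())
E
```

```text
pics
scene [[407.4, 0.0, 286.7], [0.0, 407.4, 205.8], [0.0, 0.0, 1.0]] [-0.022  0.     0.     0.     0.   ] [[0.032, 0.654, -0.756, 1.478], [0.999, -0.033, 0.014, 0.093], [-0.016, -0.755, -0.655, 1.067], [0.0, 0.0, 0.0, 1.0]]
side [[388.5, 0.0, 281.0], [0.0, 388.5, 209.8], [0.0, 0.0, 1.0]] [-0.01  0.    0.    0.    0.  ] [[-0.785, -0.433, 0.443, -0.014], [-0.619, 0.563, -0.548, 0.754], [-0.012, -0.704, -0.71, 1.048], [0.0, 0.0, 0.0, 1.0]]
wrist [[373.8, 0.0, 270.7], [0.0, 373.8, 213.6], [0.0, 0.0, 1.0]] [-0.101  0.     0.     0.     0.   ] [[0.248, 0.938, 0.244, 0.096], [0.969, -0.24, -0.064, 0.647], [-0.002, 0.252, -0.968, 0.384], [0.0, 0.0, 0.0, 1.0]]
{'time_s': 0.15, 'joints': array([-1.30490949,  0.321683  , -0.07009043,  1.45139474,  0.02260795,
        1.37076074, -0.0568926 ]), 'qvel': array([ 0.0003494 , -0.00556708, -0.00071255, -0.00305071, -0.00082655,
        0.00128529, -0.00062238]), 'effort': array([-3.45149720e-04, -4.91793573e+01, -4.04812926e-01, -3.12877214e+01,
       -6.40683901e-02,  4.04978322e-02,  1.29610457e-04]), 'position': array([0.1618994 , 0.62920074, 0.29139307]), 'eef_rot': array([-3.14013632e+00,  8.97211808e-05,  2.88984463e+00]), 'wrist_force': array([ 0.11801135, -0.52767948,  0.19612659]), 'torque': array([-0.00110907,  0.00378152,  0.03373642]), 'width': 1.0000983279517506}
```

View pics/scene0.png

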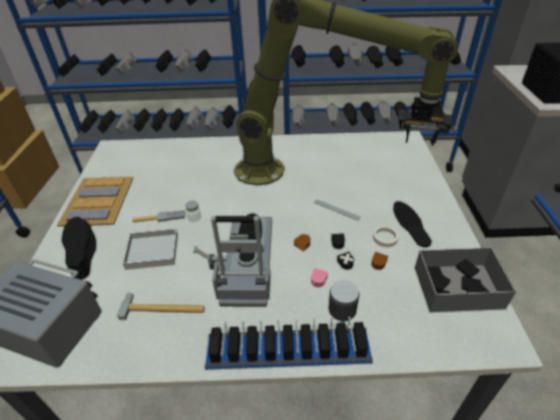

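View pics/side0.png

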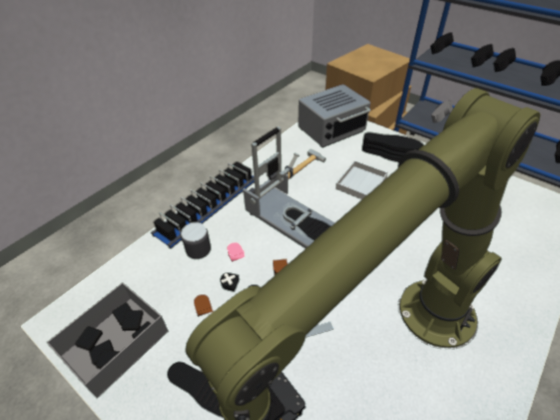

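View pics/wrist0.png

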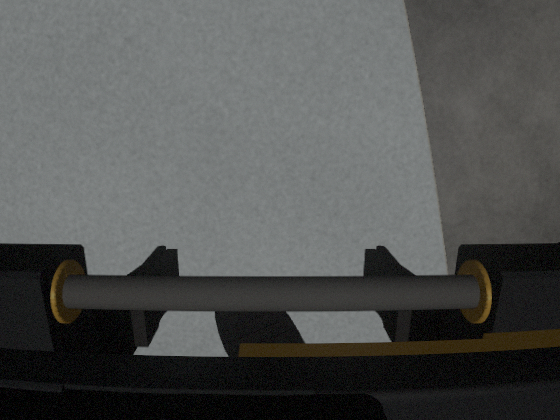

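```bash
python3 - <<'E'
import cv2
s=cv2.imread("pics/scene0.png")
a=cv2.resize(s[220:300,280:400],None,fx=6.5,fy=6.5,interpolation=cv2.INTER_CUBIC); cv2.imwrite("pics/c1.png",a)
a=cv2.resize(s[200:310,180:290],None,fx=5.4,fy=5.4,interpolation=cv2.INTER_CUBIC); cv2.imwrite("pics/c2.png",a)
a=cv2.resize(s[220:280,115:190],None,fx=8,fy=8,interpolation=cv2.INTER_CUBIC); cv2.imwrite("pics/c3.png",a)
E
```

```text
(no output)
```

View pics/c1.png

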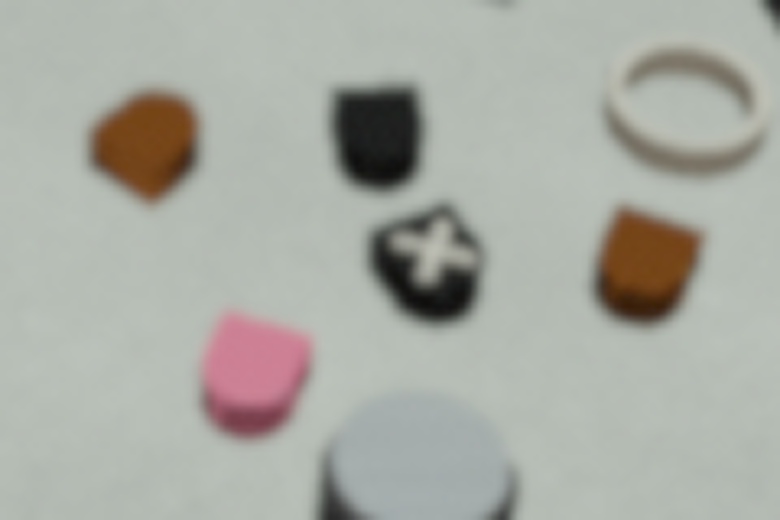

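View pics/c2.png

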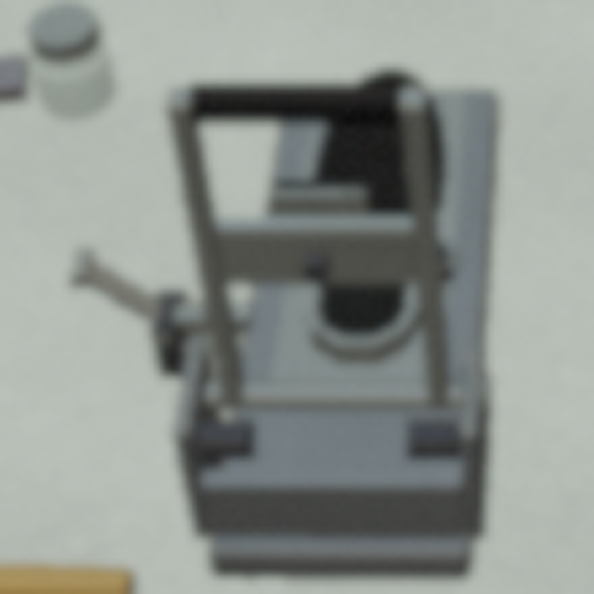

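View pics/c3.png

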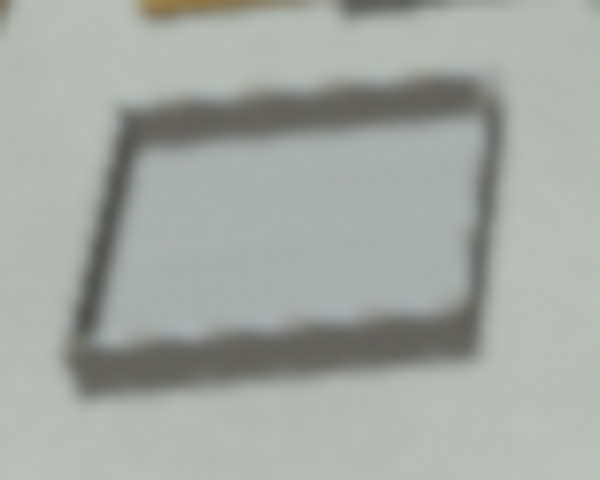

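```bash
cat > h.py <<'E'
import numpy as np, cv2
from scipy.spatial.transform import Rotation as R
def ray(d,pts,z):
    p=cv2.undistortPoints(np.array(pts,float).reshape(-1,1,2),d["K"],np.array(d["dist"]),None).reshape(-1,2)
    T=np.array(d["T"]); r=np.c_[p,np.ones(len(p))]@T[:3,:3].T; o=T[:3,3]
    z=np.broadcast_to(z,len(p))
    return o+r*((z-o[2])/r[:,2])[:,None]
def proj(d,P):
    T=np.array(d["T"]); Rc=T[:3,:3].T; t=-Rc@T[:3,3]
    q,_=cv2.projectPoints(np.array(P,float).reshape(-1,1,3),cv2.Rodrigues(Rc)[0],t,d["K"],np.array(d["dist"]))
    return q.reshape(-1,2)
E
python3 - <<'E'
from station import get_image,ctrl
from h import *
import pickle
d=get_image("scene"); pickle.dump(d,open("scene.pkl","wb"))
f=lambda L,o,s:[(o[0]+x/s,o[1]+y/s) for x,y in L]
print("plain",ray(d,f([(335,90),(418,90),(375,160)],(280,220),6.5),.03).round(3).tolist())
print("cross center",ray(d,f([(433,252),(445,207),(374,238),(480,255)],(280,220),6.5),.03).round(3).tolist())
print("browns/pink",ray(d,f([(155,135),(655,250),(265,355)],(280,220),6.5),.03).round(3).tolist())
print("tin",ray(d,f([(420,450)],(280,220),6.5),.095).round(3).tolist())
print("tray",ray(d,f([(122,110),(495,80),(480,325),(70,355)],(115,220),8),.035).round(3).tolist())
print("grip",ray(d,f([(180,100),(412,100),(296,100)],(180,200),5.4),.33).round(3).tolist())
print("bed front",ray(d,f([(492,92)],(180,200),5.4),.03).round(3).tolist())
print("cheeks tops",ray(d,f([(182,435),(484,435)],(180,200),5.4),.133).round(3).tolist())
print("tabtip",ray(d,f([(82,265)],(180,200),5.4),.196).round(3).tolist())
s=ctrl.state();T=get_image("wrist");t=np.array(T["T"]);Rt=R.from_euler("xyz",s["eef_rot"]).as_matrix()
print("cam in tool",Rt.T@(t[:3,3]-s["position"]),(Rt.T@t[:3,:3]).round(3).tolist())
E
```

```text
plain [[0.445, 0.27, 0.03], [0.447, 0.316, 0.03], [0.499, 0.286, 0.03]]
cross center [[0.565, 0.308, 0.03], [0.534, 0.318, 0.03], [0.554, 0.278, 0.03], [0.569, 0.331, 0.03]]
browns/pink [[0.475, 0.169, 0.03], [0.569, 0.422, 0.03], [0.63, 0.214, 0.03]]
tin [[0.741, 0.271, 0.095]]
tray [[0.415, -0.457, 0.035], [0.404, -0.29, 0.035], [0.552, -0.271, 0.035], [0.561, -0.441, 0.035]]
grip [[0.671, -0.09, 0.33], [0.677, 0.026, 0.33], [0.674, -0.032, 0.33]]
bed front [[0.345, 0.054, 0.03]]
cheeks tops [[0.722, -0.11, 0.133], [0.729, 0.053, 0.133]]
tabtip [[0.654, -0.162, 0.196]]
cam in tool [ 0.067906    0.00053915 -0.09267503] [[0.001, -0.968, -0.252], [1.0, 0.001, 0.0], [-0.0, -0.252, 0.968]]
```

```bash
python3 - <<'E'
from station import ctrl,solve_ik
import numpy as np
pi=np.pi
for nm,p in dict(look=(.42,.29,.30),heel=(.475,.29,.09),tray=(.483,-.365,.09),seatlook=(.46,-.03,.3),seat=(.555,-.03,.131),tab=(.66,-.165,.25),tabend=(.66,-.165,.191),tabstart=(.66,-.16,.27),grip0=(.675,-.03,.381),grip0hi=(.675,-.03,.43),gripm=(.515,-.03,.315),grip1=(.452,-.03,.156)).items():
    o=[]
    for y in np.arange(-pi,pi,pi/4):
        q=solve_ik(p,[pi,0,y]); o.append("--" if q is None else f"{q[6]:.2f}")
    print(nm,o)
print([round(x,2) for x in np.arange(-pi,pi,pi/4)])
E
```

```text
look ['0.92', '1.70', '2.49', '--', '-2.22', '-1.44', '-0.65', '0.13']
heel ['1.03', '1.80', '2.56', '-2.51', '-2.02', '-1.26', '-0.49', '0.27']
tray ['2.44', '2.54', '-2.05', '-1.27', '-0.43', '0.36', '1.15', '1.77']
seatlook ['1.54', '2.26', '--', '-2.27', '-1.65', '-0.83', '-0.04', '0.75']
seat ['1.78', '2.54', '-2.67', '-1.99', '-1.32', '-0.55', '0.24', '1.02']
tab ['2.05', '2.16', '-2.57', '-1.79', '-1.14', '-0.33', '0.48', '1.27']
tabend ['2.08', '2.20', '-2.53', '-1.74', '-1.05', '-0.24', '0.55', '1.31']
tabstart ['2.01', '2.17', '-2.59', '-1.81', '-1.23', '-0.42', '0.39', '1.21']
grip0 ['1.77', '2.53', '--', '-2.05', '-1.37', '-0.59', '0.20', '0.98']
grip0hi ['1.77', '2.54', '--', '-2.06', '-1.37', '-0.59', '0.20', '0.98']
gripm ['1.58', '2.38', '--', '-2.34', '-1.55', '-0.78', '0.01', '0.79']
grip1 ['1.59', '2.37', '--', '-2.34', '-1.55', '-0.77', '0.02', '0.80']
[np.float64(-3.14), np.float64(-2.36), np.float64(-1.57), np.float64(-0.79), np.float64(0.0), np.float64(0.79), np.float64(1.57), np.float64(2.36)]
```

```bash
python3 - <<'E'
from station import ctrl,get_image
from h import *
import pickle
ctrl.reach([.61,.29,.30],[np.pi,0,np.pi])
d=get_image("wrist"); pickle.dump(d,open("w1.pkl","wb")); cv2.imwrite("pics/w1.png",d["image"])
s=ctrl.state();print(s["time_s"],s["position"],s["eef_rot"],s["joints"].round(2))
E
```

```text
2.325 [0.60917677 0.29170544 0.29993673] [ 3.14089202e+00 -4.68535947e-04 -3.13909332e+00] [-0.67  0.37  0.25  1.38 -0.09  1.4   1.15]
```

View pics/w1.png

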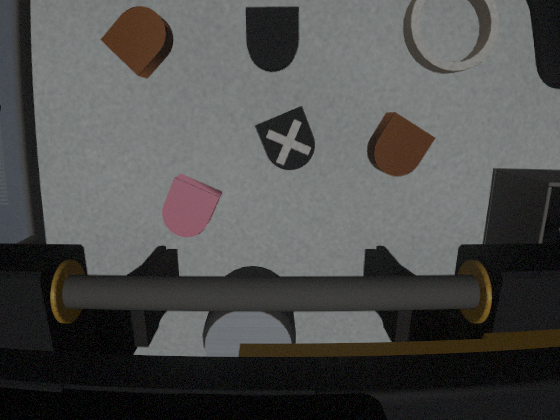

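```bash
cat >> h.py <<'E'
from scipy.optimize import minimize
def Dout():
    a=np.linspace(-np.pi/2,np.pi/2,25)
    return np.r_[[[-.027,-.024],[-.027,.024]],np.c_[.003+.024*np.cos(a),.024*np.sin(a)][::-1]]
def heel_pts(x,y,th,z0=0.,h=.03):
    D=Dout();c,s=np.cos(th),np.sin(th); xy=D@np.array([[c,s],[-s,c]])+[x,y]
    return np.r_[np.c_[xy,np.full(len(xy),z0)],np.c_[xy,np.full(len(xy),z0+h)]]
def fit_heel(d,mask,x0,z0=0.,h=.03,S=4):
    m=cv2.resize(mask.astype(np.float32),None,fx=S,fy=S,interpolation=cv2.INTER_LINEAR)
    def cost(v):
        q=proj(d,heel_pts(v[0],v[1],v[2],z0,h)); q=(q+.5)*S-.5
        hull=cv2.convexHull(q.astype(np.float32)); im=np.zeros(m.shape,np.float32)
        cv2.fillPoly(im,[np.round(hull*16).astype(np.int32)],1.,shift=4)
        return np.abs(im-m).sum()/im.sum()
    best=None
    for dth in (-.25,0,.25):
        s=np.array([[0,0,0],[.01,0,0],[0,.01,0],[0,0,.2]])+np.array(x0)+[0,0,dth]
        r=minimize(cost,x0,method="Nelder-Mead",options=dict(initial_simplex=s,xatol=1e-5,fatol=1e-5,maxiter=300))
        if best is None or r.fun<best.fun: best=r
    return best.x,best.fun
E
python3 - <<'E'
from h import *
import pickle
d=pickle.load(open("w1.pkl","rb")); g=d["image"].max(2)
from itertools import product
print(g[38,272],g[38,230])
def blob(box,fill=False):
    x0,y0,x1,y1=box; m=np.zeros(g.shape,np.uint8); m[y0:y1,x0:x1]=g[y0:y1,x0:x1]<75
    c,_=cv2.findContours(m,cv2.RETR_EXTERNAL,cv2.CHAIN_APPROX_NONE); k=max(c,key=cv2.contourArea)
    o=np.zeros_like(m); cv2.drawContours(o,[cv2.convexHull(k)],-1,1,-1); return o
p,f1=fit_heel(d,blob((235,0,310,82)),[.47,.29,0])
c,f2=fit_heel(d,blob((245,95,325,180)),[.56,.3,.3])
print(p,f1,c,f2)
im=cv2.resize(d["image"],None,fx=3,fy=3,interpolation=cv2.INTER_CUBIC)
for v in (p,c):
    n=len(Dout());q=proj(d,heel_pts(*v))
    for a,col in((q[:n],(0,255,0)),(q[n:],(0,0,255))): cv2.polylines(im,[np.round((a+.5)*3-.5).astype(np.int32)],True,col,1)
cv2.imwrite("pics/f1.png",im[0:560,600:1150])
E
```

```text
32 124
[0.46933891 0.29311771 0.004731  ] 0.020553292706608772 [0.56439076 0.30912289 0.39566763] 0.025753574445843697
```

View pics/f1.png

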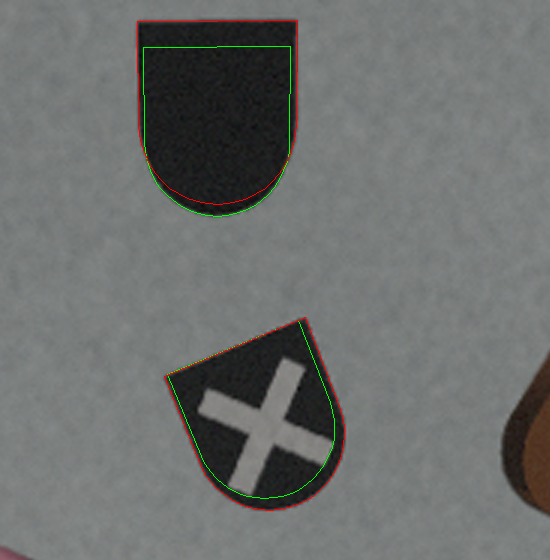

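```bash
python3 - <<'E'
from station import ctrl,get_image
from h import *
pi=np.pi
x,y,th=.5644,.3091,.3957
yaw=th-pi; g=np.array([x-.008*np.cos(th),y-.008*np.sin(th)])
ctrl.reach([*g,.15],[pi,0,yaw])
ctrl.move_gripper(.82)
ctrl.move_l([*g,.081],speed=.1)
ctrl.move_gripper(0.3,f_grip=25)
s=ctrl.state();print(s["time_s"],s["position"],s["width"],s["wrist_force"].round(2))
ctrl.move_l([*g,.22],speed=.2)
s=ctrl.state();print(s["time_s"],s["position"],s["width"]*87,s["wrist_force"].round(2))
cv2.imwrite("pics/w2.png",get_image("wrist")["image"]);cv2.imwrite("pics/s2.png",get_image("scene")["image"][150:350,100:450])
E
```

```text
5.0083 [0.55715048 0.30612088 0.08134021] 0.5504627399752454 [-0.55 -0.15  1.78]
5.85 [0.55625897 0.3056319  0.2184697 ] 47.95590406242276 [ 0.39  0.11 -1.19]
```

View pics/w2.png

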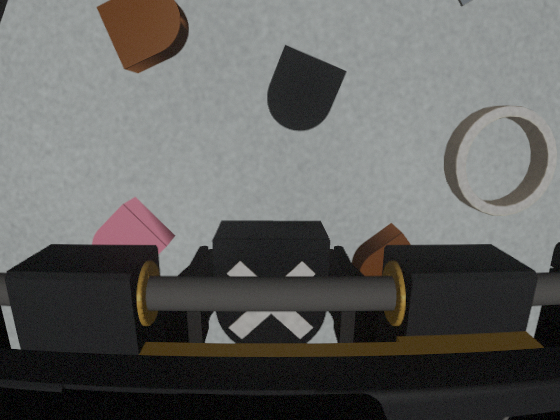

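View pics/s2.png

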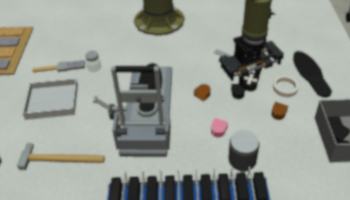

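```bash
python3 - <<'E'
from station import ctrl,get_image
from h import *
import pickle
d=pickle.load(open("scene.pkl","rb"));print(ray(d,[(193,206)],.07))
pi=np.pi; Y=pi/2+.066
ctrl.reach([.47,.0,.24],[pi,0,Y])
t=np.array([.483,-.365])
ctrl.reach([*t,.16],[pi,0,Y])
print(ctrl.move_l([*t,.0865],speed=.1,contact_N=6))
s=ctrl.state();print(s["time_s"],s["position"],s["wrist_force"].round(2))
ctrl.move_gripper(.8)
ctrl.move_l([*t,.16],speed=.2)
cv2.imwrite("pics/w3.png",get_image("wrist")["image"]);cv2.imwrite("pics/s3.png",cv2.resize(get_image("scene")["image"][150:350,100:450],None,fx=2,fy=2))
s=ctrl.state();print(s["time_s"],s["position"],s["wrist_force"].round(2))
ctrl.reach([.48,-.12,.34],[pi,0,pi/2])
d=get_image("wrist"); pickle.dump(d,open("w4.pkl","wb")); cv2.imwrite("pics/w4.png",d["image"])
print(ctrl.state()["time_s"])
E
```

```text
[[ 0.31288237 -0.23823056  0.07      ]]
True
9.4 [ 0.48176344 -0.36399184  0.08512395] [ 0.03 -0.17  3.39]
10.725 [ 0.48252724 -0.36426444  0.1588297 ] [-0.52  0.27 -0.71]
11.9417
```

View pics/w3.png

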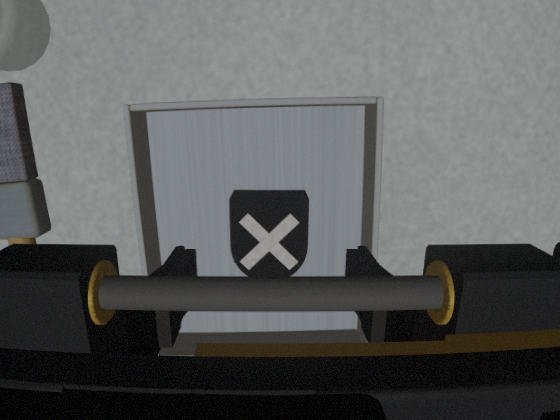

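View pics/s3.png

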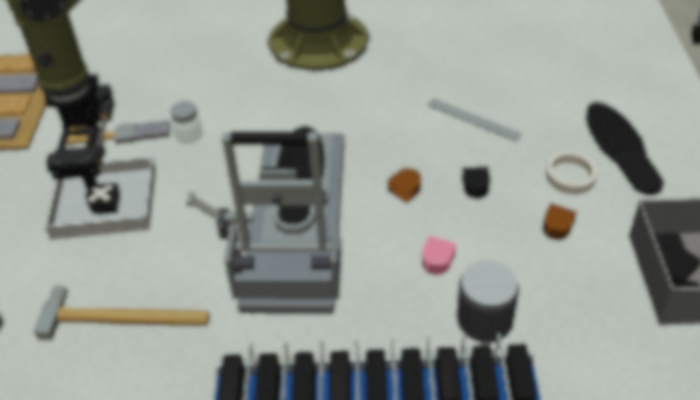

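View pics/w4.png

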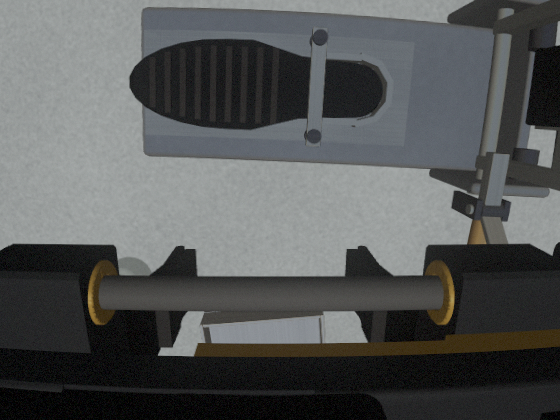

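```bash
python3 - <<'E'
import cv2
s=cv2.imread("pics/w4.png")
cv2.imwrite("pics/c4.png",cv2.resize(s[20:150,270:430],None,fx=5,fy=5,interpolation=cv2.INTER_CUBIC)[:600])
cv2.imwrite("pics/c5.png",cv2.resize(s[0:260,400:560],None,fx=2.3,fy=2.3,interpolation=cv2.INTER_CUBIC))
E
```

```text
(no output)
```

View pics/c4.png

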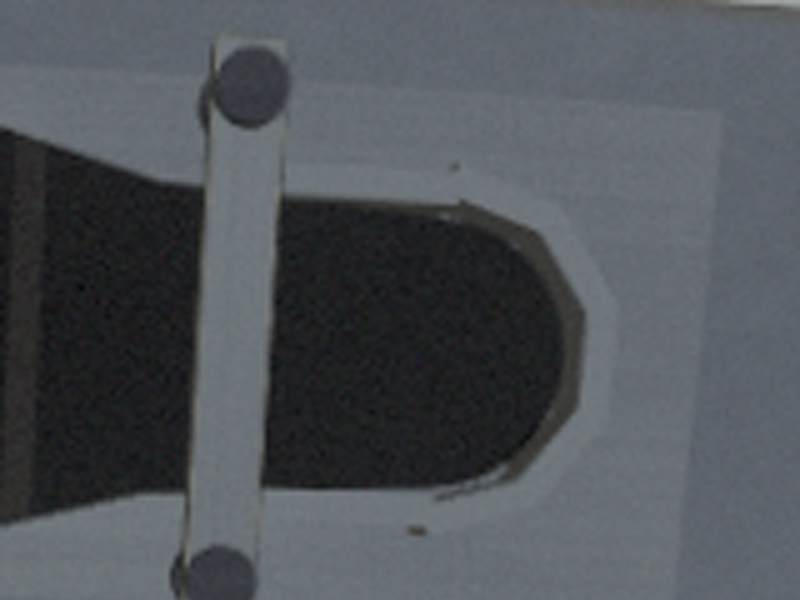

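View pics/c5.png

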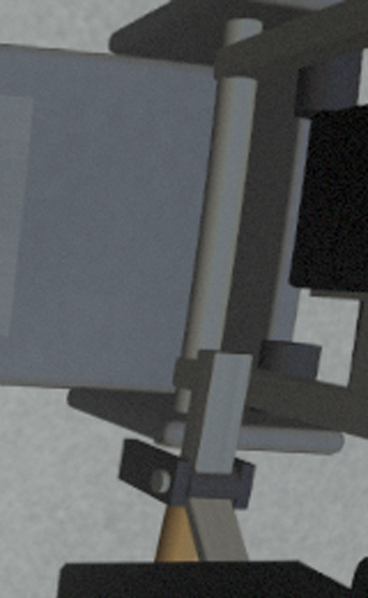

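```bash
python3 - <<'E'
from h import *
import pickle
d=pickle.load(open("w4.pkl","rb"))
f=lambda L:[(270+(x+.5)/5-.5,20+(y+.5)/5-.5) for x,y in L]
P=dict(up=[(292,195),(455,204)],lo=[(268,490),(430,489)],back=[(584,310),(579,405)],strap=[(286,130),(262,545)])
W={k:ray(d,f(v),.058)[:,:2] for k,v in P.items()}
for k,v in W.items(): print(k,v.round(4).tolist())
e=[]
for k,a,b in (("up",0,1),("lo",0,1)):
    v=W[k][1]-W[k][0]; print(k,"yaw",np.arctan2(v[1],v[0]))
v=W["strap"][0]-W["strap"][1];print("strap yaw",np.arctan2(-v[0],v[1]))
# bed edges, unknown z ~ .04
for z in (.03,.04): 
    B=ray(d,[(150,8),(447,25),(150,155),(430,165)],z)[:,:2]; u=B[1]-B[0];l=B[3]-B[2]; print("bed",np.arctan2(u[1],u[0]),np.arctan2(l[1],l[0]),np.linalg.norm(B[0]-B[2]))
E
```

```text
up [[0.5342, 0.0027], [0.5655, 0.0016]]
lo [[0.531, -0.0525], [0.5628, -0.052]]
back [[0.5915, -0.0176], [0.5915, -0.0355]]
strap [[0.5328, 0.0146], [0.5301, -0.0631]]
up yaw -0.036842955781135556
lo yaw 0.015050724599112345
strap yaw -0.034598224970056955
bed -0.04719302381638938 -0.034506168820842044 0.1495753667344634
bed -0.04719302381638939 -0.03450616882084199 0.14584777580255526
```

```bash
python3 - <<'E'
from station import ctrl,get_image
from h import *
import pickle
pi=np.pi
x,y,th=.4693,.2931,.0047
yaw=th-pi; g=np.array([x-.008*np.cos(th),y-.008*np.sin(th)])
ctrl.reach([*g,.15],[pi,0,yaw])
ctrl.move_gripper(.82)
ctrl.move_l([*g,.081],speed=.1)
ctrl.move_gripper(0.3,f_grip=25)
s=ctrl.state();print(s["time_s"],s["position"],s["width"]*87,s["wrist_force"].round(2))
ctrl.move_l([*g,.20],speed=.2)
sd=-.038; t=np.array([.5614-.008*np.cos(sd),-.0252-.008*np.sin(sd)])
ctrl.reach([*t,.20],[pi,0,sd-pi])
s=ctrl.state();print(s["time_s"],s["position"],s["eef_rot"],s["width"]*87)
d=get_image("wrist"); pickle.dump((d,s),open("w5.pkl","wb")); cv2.imwrite("pics/w5.png",d["image"])
d=get_image("side"); cv2.imwrite("pics/sd5.png",d["image"])
# predicted flat-end edge pixels
T=np.eye(4);T[:3,:3]=R.from_euler("xyz",s["eef_rot"]).as_matrix();T[:3,3]=s["position"]
P=np.array([[.019,-.024,.051],[.019,.024,.051],[.019,-.024,.081],[.019,.024,.081]])
d=pickle.load(open("w5.pkl","rb"))[0]
print(proj(d,P@T[:3,:3].T+T[:3,3]).round(1))
E
python3 - <<'E'
import cv2
s=cv2.imread("pics/w5.png"); cv2.imwrite("pics/w5c.png",cv2.resize(s[190:350,180:370],None,fx=4,fy=4,interpolation=cv2.INTER_CUBIC)[:600])
s=cv2.imread("pics/sd5.png"); cv2.imwrite("pics/sd5c.png",cv2.resize(s[100:290,180:400],None,fx=3,fy=3,interpolation=cv2.INTER_CUBIC)[:600])
E
```

```text
15.275 [0.46147885 0.29317294 0.08135105] 47.63397082273592 [-1.09 -0.72  1.81]
17.2667 [ 0.55329195 -0.02283695  0.19954502] [ 3.14059941e+00 -8.12889939e-04  3.10616608e+00] 47.52729263064505
[[210.4 240.8]
 [328.6 240.9]
 [220.1 220.9]
 [319.4 220.9]]
```

View pics/w5c.png

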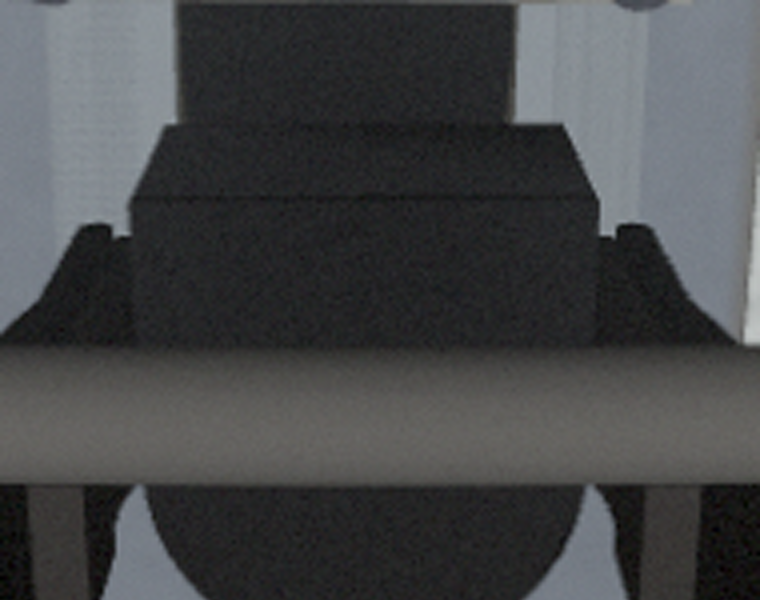

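View pics/sd5c.png

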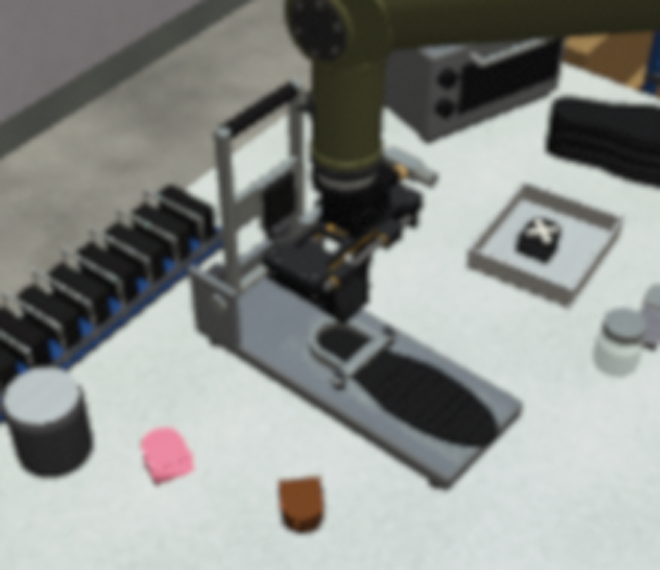

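```bash
python3 - <<'E'
from station import ctrl,get_image
from h import *
pi=np.pi
sd=-.038; t=np.array([.5614-.008*np.cos(sd),-.0252-.008*np.sin(sd)])
ctrl.pause(.2)
s=ctrl.state();print(s["time_s"],s["position"],s["eef_rot"])
r=ctrl.move_l([*t,.145],speed=.12)
d=get_image("wrist"); cv2.imwrite("pics/w6.png",cv2.resize(d["image"][100:350,130:420],None,fx=2.4,fy=2.4,interpolation=cv2.INTER_CUBIC))
s=ctrl.state();print(s["time_s"],s["position"],s["eef_rot"])
r=ctrl.move_l([*t,.130],speed=.03,contact_N=5)
s=ctrl.state();print(r,s["time_s"],s["position"],s["wrist_force"].round(2),s["torque"].round(2))
d=get_image("wrist"); cv2.imwrite("pics/w7.png",cv2.resize(d["image"][100:350,130:420],None,fx=2.4,fy=2.4,interpolation=cv2.INTER_CUBIC))
E
```

```text
17.5667 [ 0.55346163 -0.0238836   0.20001558] [3.14145462e+00 7.54115823e-05 3.10531016e+00]
18.225 [ 0.55406125 -0.0249226   0.14585142] [3.14151185e+00 1.52547992e-03 3.10356462e+00]
True 18.7 [ 0.55333648 -0.02485931  0.13115036] [-0.15 -0.05  3.33] [ 0.08 -0.   -0.04]
```

View pics/w7.png

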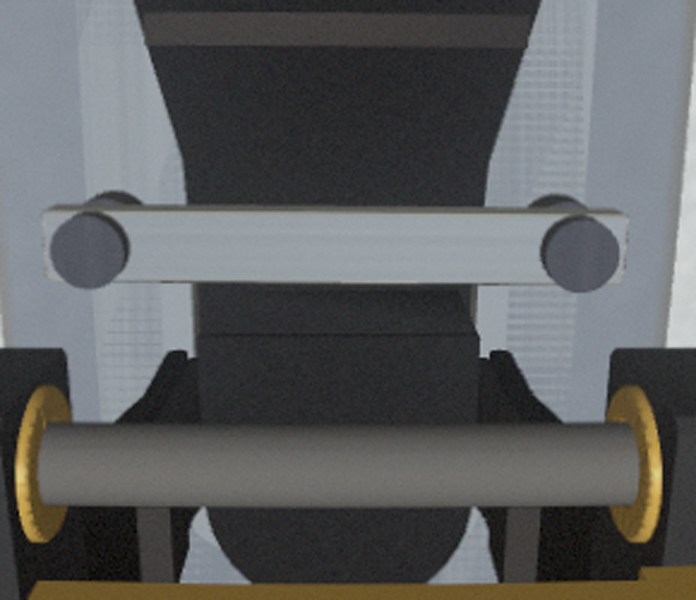

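```bash
python3 - <<'E'
from station import ctrl,get_image
from h import *
import pickle
pi=np.pi
sd=-.038; t=np.array([.5614-.008*np.cos(sd),-.0252-.008*np.sin(sd)])
ctrl.move_gripper(.72)
ctrl.pause(.1)
ctrl.move_l([*t,.27],speed=.2)
ctrl.reach([.50,-.14,.36],[pi,0,pi/2])
ctrl.pause(.2)
d=get_image("wrist"); pickle.dump(d,open("w8.pkl","wb")); cv2.imwrite("pics/w8.png",d["image"])
print(ctrl.state()["time_s"])
cv2.imwrite("pics/w8c.png",cv2.resize(d["image"][0:260,250:560],None,fx=2.3,fy=2.3,interpolation=cv2.INTER_CUBIC))
q=proj(d,[[.5614+c*np.cos(sd)-w*np.sin(sd),-.0252+c*np.sin(sd)+w*np.cos(sd),.08] for c,w in ((-.027,-.024),(-.027,.024),(.003,.024),(.027,0),(.003,-.024))]); print(q.round(1).tolist())
E
```

```text
21.75
[[305.1, 93.5], [308.0, 41.3], [339.7, 43.1], [362.8, 70.8], [336.2, 95.1]]
```

View pics/w8c.png

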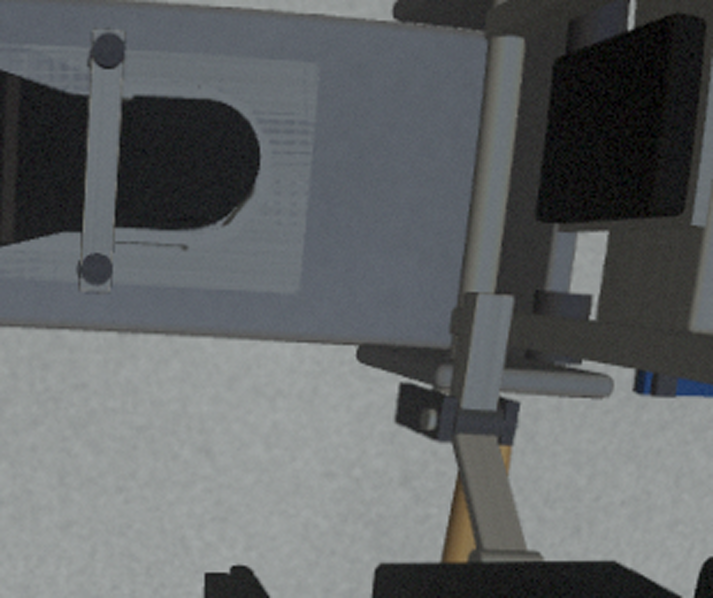

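```bash
python3 - <<'E'
from station import ctrl,get_image
from h import *
import pickle
pi=np.pi
ctrl.move_gripper(0.0,f_grip=10)
ctrl.reach([.50,-.22,.33],[pi,0,-pi/2])
t=np.array([.6533,-.1618])
ctrl.move_l([*t,.300],speed=.2)
ctrl.pause(.2)
s=ctrl.state();print(s["time_s"],s["position"],s["eef_rot"],s["joints"].round(2),s["width"])
d=get_image("wrist"); cv2.imwrite("pics/w9.png",d["image"])
d=get_image("scene"); cv2.imwrite("pics/s9.png",cv2.resize(d["image"][150:320,130:330],None,fx=3.5,fy=3.5,interpolation=cv2.INTER_CUBIC))
E
```

```text
26.6083 [ 0.65259387 -0.16256293  0.30079611] [-3.14052169e+00  6.92565242e-04 -1.57211657e+00] [-0.46  0.5   0.96  1.41 -0.41  1.44 -2.65] 0.004113642192582107
```

View pics/w9.png

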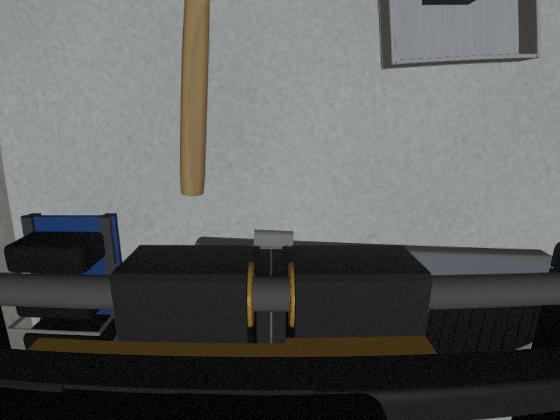

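View pics/s9.png

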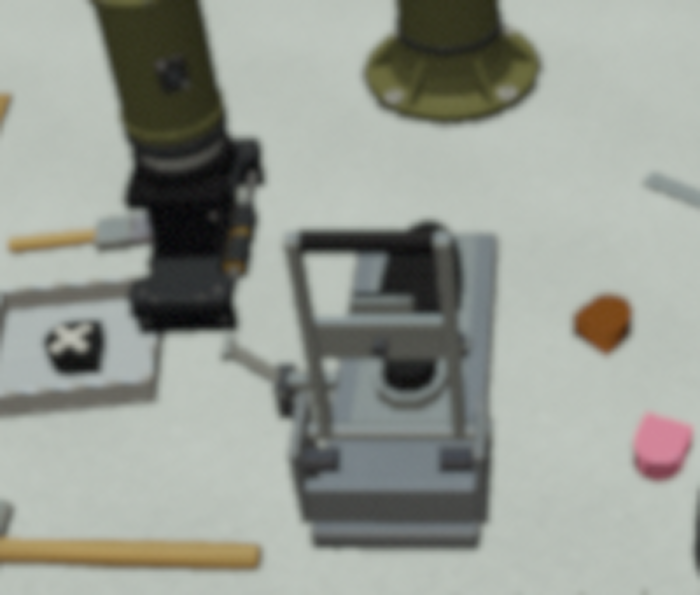

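```bash
python3 - <<'E'
from station import ctrl,get_image
from h import *
pi=np.pi
t=np.array([.6533,-.1618])
r=ctrl.move_l([*t,.186],speed=.07,contact_N=10)
s=ctrl.state();print(r,s["time_s"],s["position"],s["wrist_force"].round(2),s["joints"].round(2))
d=get_image("scene"); cv2.imwrite("pics/s10.png",cv2.resize(d["image"][150:320,130:330],None,fx=3.5,fy=3.5,interpolation=cv2.INTER_CUBIC))
d=get_image("wrist"); cv2.imwrite("pics/w10.png",d["image"][150:])
E
```

```text
True 27.975 [ 0.6537648  -0.16182783  0.20173745] [-0.24 -0.55  4.77] [-0.45  0.57  0.92  1.53 -0.46  1.28 -2.61]
```

View pics/s10.png

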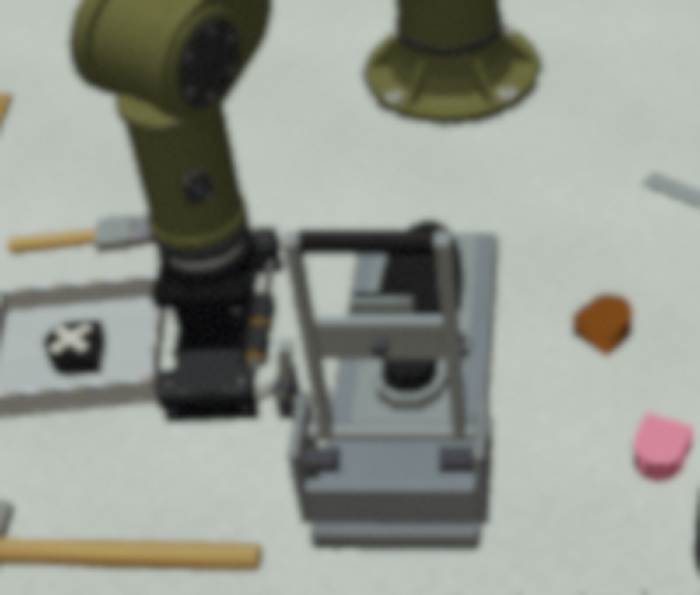

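```bash
python3 - <<'E'
from station import ctrl,get_image
from h import *
pi=np.pi
t=np.array([.6533,-.1618])
r=ctrl.move_l([*t,.196],speed=.03,contact_N=12)
s=ctrl.state();print(r,s["time_s"],s["position"],s["wrist_force"].round(2))
ctrl.move_l([t[0]-.01,t[1]-.03,.29],speed=.25)
ctrl.reach([.56,-.2,.36],[pi,0,pi/2-.038])
s=ctrl.state();print(r,s["time_s"],s["position"],s["wrist_force"].round(2))
d=get_image("scene"); cv2.imwrite("pics/s11.png",cv2.resize(d["image"][150:320,130:330],None,fx=3.5,fy=3.5,interpolation=cv2.INTER_CUBIC))
d=get_image("wrist"); cv2.imwrite("pics/w11.png",d["image"])
d=get_image("side"); cv2.imwrite("pics/sd11.png",cv2.resize(d["image"][100:260,210:400],None,fx=3.5,fy=3.5,interpolation=cv2.INTER_CUBIC))
E
```

```text
True 28.2833 [ 0.65415778 -0.16319485  0.20071439] [-0.94 -0.21  5.03]
True 31.3 [ 0.56001988 -0.19988444  0.3596751 ] [ 0.62 -0.72 -0.37]
```

View pics/s11.png

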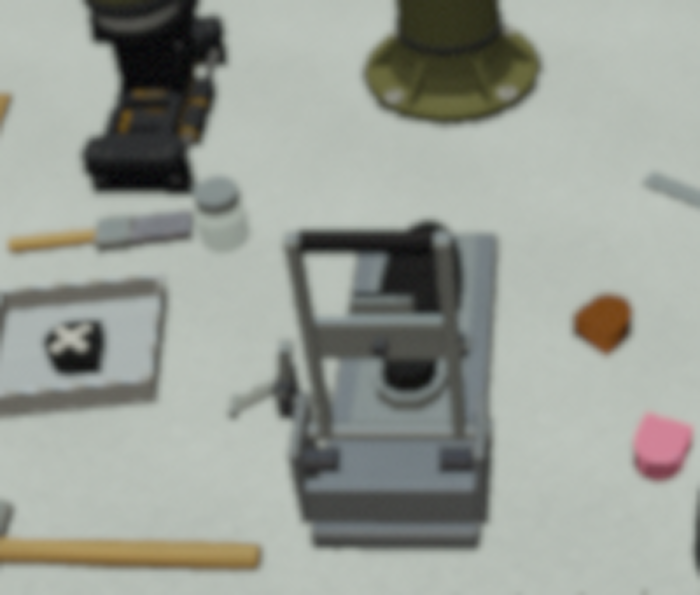

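View pics/w11.png

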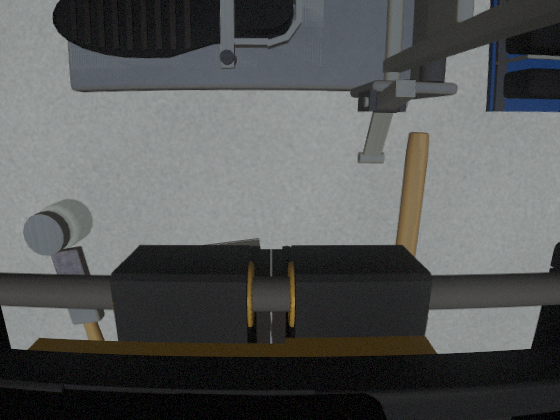

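View pics/sd11.png

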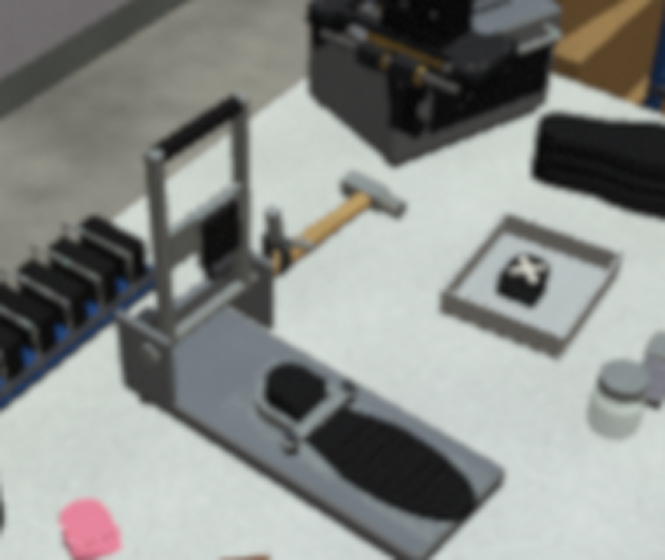

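```bash
python3 - <<'E'
from station import ctrl,get_image,solve_ik
from h import *
import pickle
pi=np.pi;sd=-.038
S=np.array([.5614,-.0252]);Rm=np.array([[np.cos(sd),-np.sin(sd)],[np.sin(sd),np.cos(sd)]])
W=lambda x,y,z:np.r_[S+Rm@[x,y],z]
P=[W(.115,-.052,.33),W(.115,.052,.33),W(.097,-.092-.065*np.cos(.611),.150-.065*np.sin(.611))]
d=get_image("scene");q=proj(d,P);print(q.round(1).tolist(),((q-[130,150])*3.5).round(0).tolist())
d=get_image("side");q=proj(d,P);print(q.round(1).tolist(),((q-[210,100])*3.5).round(0).tolist())
d=get_image("wrist");q=proj(d,P);print(q.round(1).tolist())
for z in (.40,.44,.381): print(z,solve_ik([.6763,-.0296,z],[pi,0,pi/2+sd]) is not None)
print(ctrl.state()["joints"].round(2), solve_ik([.6763,-.0296,.44],[pi,0,pi/2+sd]).round(2))
print(W(.115,0,.33),W(-.11,0,.105))
E
```

```text
[[216.3, 219.2], [255.1, 218.9], [195.9, 267.5]] [[302.0, 242.0], [438.0, 241.0], [231.0, 411.0]]
[[276.7, 129.7], [255.0, 144.2], [297.6, 169.6]] [[233.0, 104.0], [157.0, 155.0], [307.0, 243.0]]
[[591.9, -30.4], [405.6, -13.1], [370.1, 161.9]]
0.4 True
0.44 True
0.381 True
[-0.14  0.19  0.51  1.51 -0.09  1.47  0.34] [-0.28  0.38  0.42  1.12 -0.15  1.67  0.06]
[ 0.67631698 -0.02956895  0.33      ] [ 0.45147941 -0.02102101  0.105     ]
```

```bash
python3 - <<'E'
from station import ctrl,get_image
from h import *
pi=np.pi;sd=-.038
ctrl.move_l([.56,-.2,.45],speed=.25)
ctrl.move_gripper(.65)
ctrl.reach([.6763,-.0296,.45],[pi,0,pi/2+sd])
ctrl.pause(.3)
s=ctrl.state();print(s["time_s"],s["position"],s["eef_rot"])
r=ctrl.move_l([.6763,-.0296,.381],speed=.1,contact_N=6)
s=ctrl.state();print(r,s["time_s"],s["position"],s["wrist_force"].round(2))
ctrl.move_gripper(.1,f_grip=25)
s=ctrl.state();print(s["time_s"],s["position"],s["width"]*87,s["wrist_force"].round(2))
d=get_image("scene"); cv2.imwrite("pics/s12.png",cv2.resize(d["image"][120:320,130:330],None,fx=3,fy=3,interpolation=cv2.INTER_CUBIC))
E
```

```text
34.3917 [ 0.67579129 -0.03127927  0.4507209 ] [3.14067868e+00 1.54449485e-05 1.53040667e+00]
False 35.2333 [ 0.67653901 -0.02966032  0.38179985] [ 0.27 -0.72  1.1 ]
35.9583 [ 0.67593753 -0.02964436  0.38105156] 19.35600030603142 [-2.57  0.26  1.06]
```

View pics/s12.png

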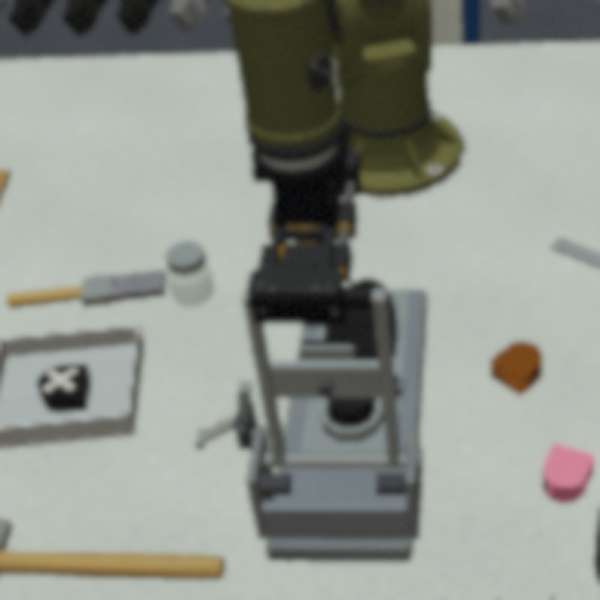

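```bash
cat > arc.py <<'E'
import numpy as np
sd=-.038
S=np.array([.5614,-.0252]);H=np.array([S[0]+.115*np.cos(sd),S[1]+.115*np.sin(sd)])
def tcp(a,r=.225,dz=.051):
    u=-r*np.sin(a); return [H[0]+u*np.cos(sd),H[1]+u*np.sin(sd),.105+r*np.cos(a)+dz]
E
python3 - <<'E'
from station import ctrl,get_image
from h import *; from arc import *
for a in np.deg2rad([8,18,28,38]):
    ctrl.move_l(tcp(a),speed=.1)
    s=ctrl.state();print(round(s["time_s"],2),np.rad2deg(a).round(),(s["position"]-tcp(a)).round(4),round(s["width"]*87,1),s["wrist_force"].round(1),s["torque"].round(2))
    if np.abs(s["wrist_force"]).max()>25: break
E
```

```text
36.48 8.0 [0.0008 0.0002 0.0008] 18.8 [1.9 0.6 2.7] [ 0.04 -0.72 -0.08]
37.02 18.0 [0.0006 0.0005 0.0006] 18.9 [2.  2.9 3.8] [ 0.4  -0.62 -0.11]
37.56 28.0 [0.0006 0.0007 0.0002] 19.4 [2.3 3.8 2.2] [ 0.75 -0.61 -0.03]
38.1 38.0 [ 0.0007  0.0008 -0.    ] 19.4 [3.8 4.3 2.1] [ 0.93 -0.9  -0.02]
```

```bash
python3 - <<'E'
from station import ctrl,get_image
from h import *; from arc import *
for a in np.deg2rad([48,58,67,76,83]):
    ctrl.move_l(tcp(a),speed=.1)
    s=ctrl.state();print(round(s["time_s"],2),np.rad2deg(a).round(),(s["position"]-tcp(a)).round(4),round(s["width"]*87,1),s["wrist_force"].round(1),s["torque"].round(2))
    if np.abs(s["wrist_force"]).max()>25: break
d=get_image("side"); cv2.imwrite("pics/sd13.png",cv2.resize(d["image"][100:260,210:400],None,fx=3.5,fy=3.5,interpolation=cv2.INTER_CUBIC))
d=get_image("scene"); cv2.imwrite("pics/s13.png",cv2.resize(d["image"][120:320,130:330],None,fx=3,fy=3,interpolation=cv2.INTER_CUBIC))
E
```

```text
38.64 48.0 [0.0011 0.0009 0.0001] 19.0 [5.1 5.1 1.1] [ 0.95 -1.18 -0.04]
39.18 58.0 [0.0015 0.0008 0.0003] 18.5 [6.5 5.9 0.9] [ 1.01 -1.28 -0.06]
39.68 67.0 [0.0016 0.0009 0.0006] 19.0 [5.4 6.  1.6] [ 1.16 -1.05 -0.06]
40.18 76.0 [0.0011 0.001  0.0005] 18.5 [2.3 6.3 3.9] [ 1.16 -0.58 -0.05]
40.61 83.0 [0.0004 0.001  0.0003] 18.0 [0.3 7.5 6.1] [ 1.3  -0.17 -0.11]
```

View pics/s13.png

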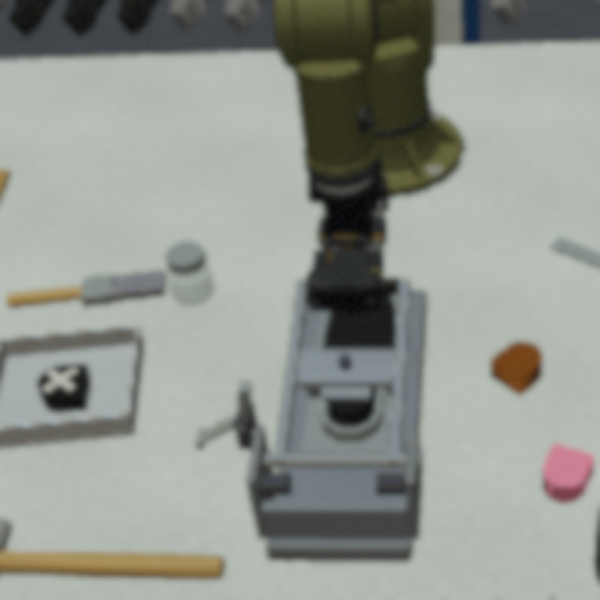

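View pics/sd13.png

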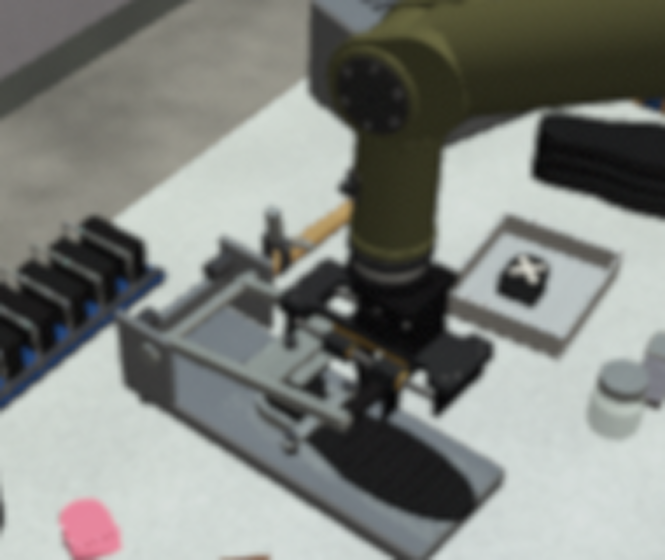

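```bash
python3 - <<'E'
from station import ctrl,get_image
from h import *; from arc import *
ctrl.move_gripper(.0,f_grip=50)
s=ctrl.state();print(round(s["time_s"],2),round(s["width"]*87,1),s["wrist_force"].round(1))
for a in np.deg2rad([86.5,90]):
    r=ctrl.move_l(tcp(a),speed=.05,contact_N=25)
    s=ctrl.state();print(r,round(s["time_s"],2),np.rad2deg(a).round(),(s["position"]-tcp(a)).round(4),round(s["width"]*87,1),s["wrist_force"].round(1),s["torque"].round(2))
    if r: break
else:
    p=np.array(tcp(np.pi/2))
    for k in (2,4,6):
        r=ctrl.move_l(p-[0,0,k/1000],speed=.02,contact_N=20); ctrl.pause(.15)
        s=ctrl.state();print(k,r,round(s["time_s"],2),(s["position"]-p).round(4),round(s["width"]*87,1),s["wrist_force"].round(1),s["torque"].round(2))
        if r or s["wrist_force"][2]>28: break
d=get_image("side"); cv2.imwrite("pics/sd14.png",cv2.resize(d["image"][130:260,230:400],None,fx=4.5,fy=4.5,interpolation=cv2.INTER_CUBIC))
d=get_image("scene"); cv2.imwrite("pics/s14.png",cv2.resize(d["image"][190:310,180:300],None,fx=5,fy=5,interpolation=cv2.INTER_CUBIC))
E
```

```text
40.92 17.8 [-0.2  5.9  5. ]
False 41.35 86.0 [0.     0.0011 0.0004] 17.2 [-1.2  6.6  5.9] [ 1.31  0.07 -0.1 ]
False 41.77 90.0 [-0.0004  0.0011  0.0005] 17.3 [-2.6  6.6  9.8] [ 1.35  0.52 -0.08]
2 False 42.17 [-0.0004  0.0011 -0.0013] 17.7 [-3.8  6.6 10.6] [ 1.32  0.58 -0.01]
4 False 42.58 [-0.0005  0.0011 -0.0031] 17.2 [-5.6  6.6 11.1] [ 1.35  0.77 -0.14]
6 False 42.98 [-0.0005  0.0011 -0.0051] 17.4 [-4.5  6.8 12.4] [ 1.37  0.94 -0.09]
```

View pics/s14.png

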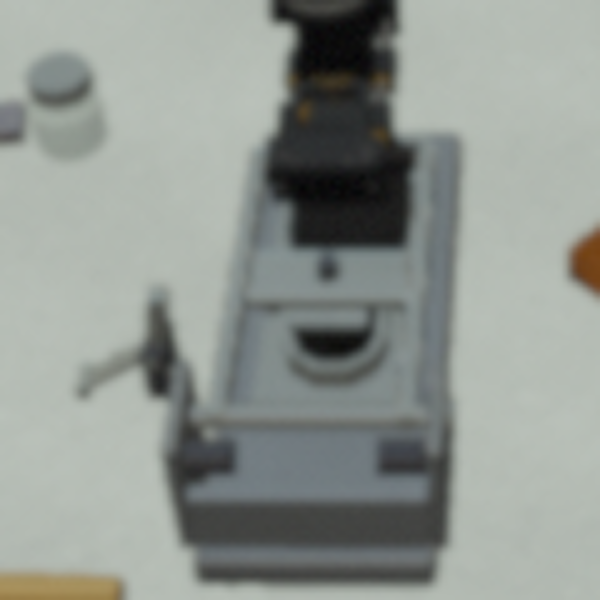

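View pics/sd14.png

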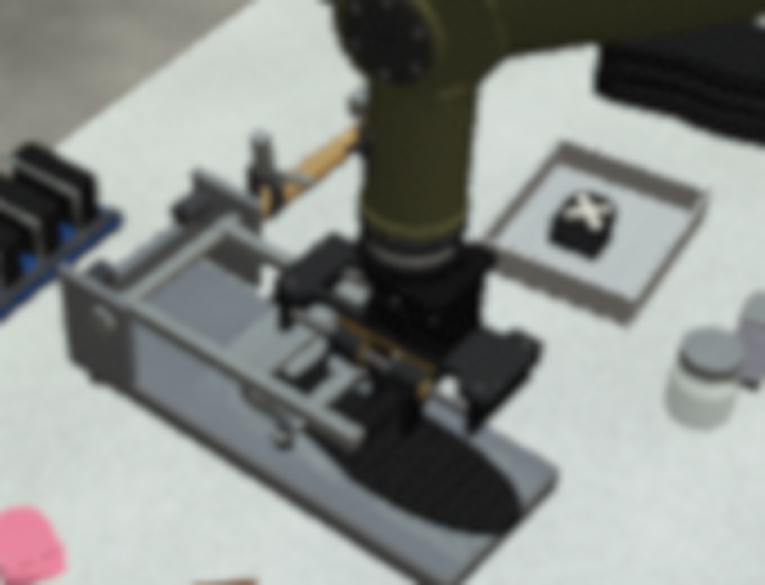

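```bash
python3 - <<'E'
from station import ctrl,get_image
from h import *; from arc import *
d=get_image("side"); sc=get_image("scene")
n=np.array([-np.sin(sd),np.cos(sd)])
for a in (83,86,88,90,92):
    t=tcp(np.deg2rad(a),dz=0); P=[np.r_[np.array(t[:2])+n*.058,t[2]],np.r_[np.array(t[:2])-n*.058,t[2]]]
    t2=tcp(np.deg2rad(a),r=.12,dz=0);P.append(np.r_[np.array(t2[:2])+n*.058,t2[2]])
    print(a,proj(d,P).round(1).tolist(),proj(sc,P).round(1).tolist())
s=ctrl.state();print(s["time_s"],s["position"],s["wrist_force"])
w=get_image("wrist");cv2.imwrite("pics/w15.png",w["image"])
cv2.imwrite("pics/sd15.png",cv2.resize(d["image"][175:235,280:340],None,fx=10,fy=10,interpolation=cv2.INTER_CUBIC))
E
```

```text
83 [[308.0, 221.7], [329.0, 202.4], [283.3, 209.8]] [[265.0, 217.0], [231.0, 217.2], [263.7, 241.7]]
86 [[308.1, 224.3], [329.0, 205.0], [283.5, 211.2]] [[265.2, 219.3], [231.4, 219.5], [263.8, 242.9]]
88 [[308.2, 226.0], [328.9, 206.7], [283.5, 212.1]] [[265.3, 220.9], [231.6, 221.1], [263.9, 243.8]]
90 [[308.1, 227.6], [328.8, 208.3], [283.5, 212.9]] [[265.5, 222.5], [231.9, 222.7], [264.0, 244.7]]
92 [[308.0, 229.2], [328.6, 209.9], [283.5, 213.8]] [[265.6, 224.2], [232.1, 224.4], [264.0, 245.6]]
43.175 [ 0.45096225 -0.01990699  0.15096622] [-5.31375325  5.90118957 11.50329202]
```

View pics/sd15.png

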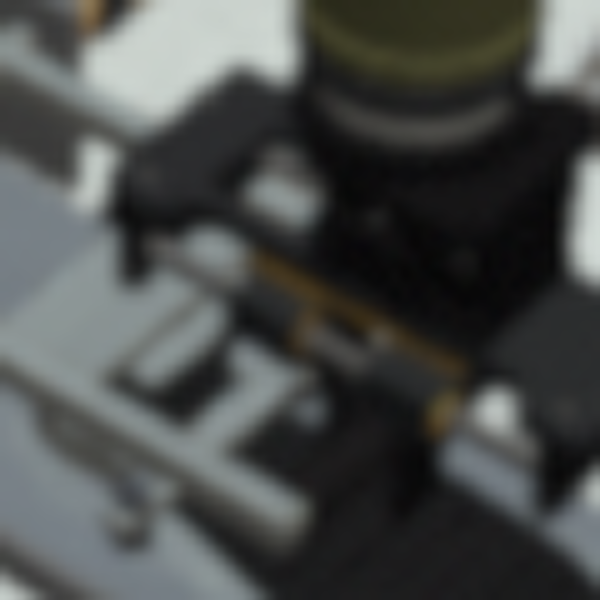

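View pics/w15.png

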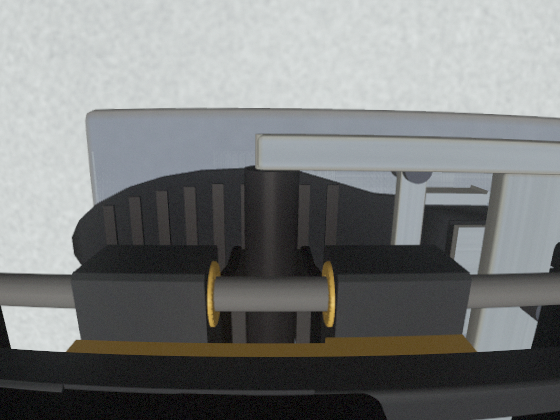

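```bash
python3 - <<'E'
from station import ctrl,get_image
from h import *; from arc import *
p=np.array(tcp(np.pi/2))
for k in (8,10,12):
    r=ctrl.move_l(p-[0,0,k/1000],speed=.02,contact_N=20); ctrl.pause(.15)
    s=ctrl.state();print(k,r,round(s["time_s"],2),(s["position"]-p).round(4),round(s["width"]*87,1),s["wrist_force"].round(1),s["torque"].round(2))
    w=get_image("wrist");cv2.imwrite(f"pics/w16_{k}.png",w["image"])
    if r or s["wrist_force"][2]>22: break
a=cv2.imread("pics/w15.png");b=w["image"]
for box in ((245,120,330,180),(390,165,440,215),(90,100,200,240),(450,215,500,260)):
    x0,y0,x1,y1=box; t=a[y0:y1,x0:x1]; m=cv2.matchTemplate(b,t,cv2.TM_CCOEFF_NORMED);_,v,_,l=cv2.minMaxLoc(m);print(box,l[0]-x0,l[1]-y0,round(v,3))
d=get_image("side"); cv2.imwrite("pics/sd16.png",cv2.resize(d["image"][175:235,280:340],None,fx=10,fy=10,interpolation=cv2.INTER_CUBIC))
E
```

```text
8 False 43.62 [-0.0005  0.0011 -0.0068] 17.2 [-6.5  7.6 14.7] [ 1.34  1.02 -0.13]
10 False 44.08 [-0.0005  0.0011 -0.0087] 17.1 [-6.7  6.8 15.2] [ 1.37  1.15 -0.08]
12 False 44.52 [-0.0005  0.0011 -0.0099] 17.7 [-9.   7.3 21.7] [ 1.31  1.83 -0.06]
(245, 120, 330, 180) -1 0 0.981
(390, 165, 440, 215) 4 2 0.959
(90, 100, 200, 240) 1 0 0.979
(450, 215, 500, 260) 4 3 0.959
```

View pics/sd16.png

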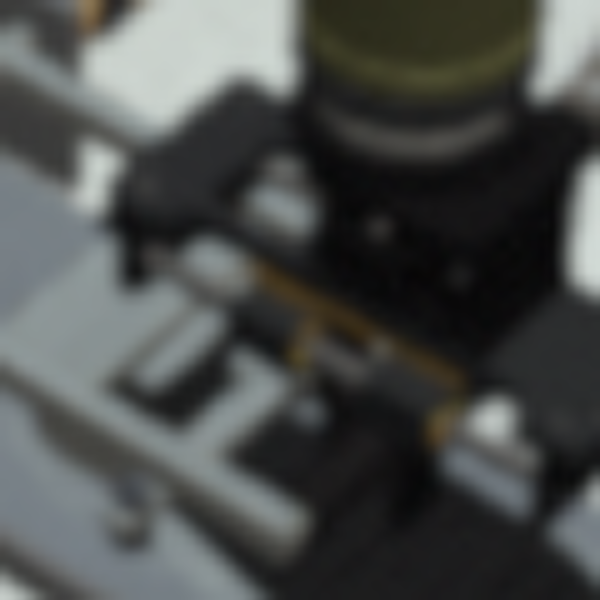

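```bash
python3 - <<'E'
from station import ctrl,get_image
from h import *
ctrl.pause(.8)
s=ctrl.state();print(round(s["time_s"],2),s["position"].round(4),round(s["width"]*87,1),s["wrist_force"].round(1),np.abs(s["qvel"]).max())
d=get_image("scene"); cv2.imwrite("pics/s17.png",cv2.resize(d["image"][150:360,90:480],None,fx=2,fy=2,interpolation=cv2.INTER_CUBIC))
cv2.imwrite("pics/s17c.png",cv2.resize(d["image"][205:290,200:290],None,fx=7,fy=7,interpolation=cv2.INTER_CUBIC))
E
```

```text
45.42 [ 0.4509 -0.0199  0.1461] 17.6 [-8.2  6.7 21.9] 0.0012686390053249432
```

View pics/s17.png

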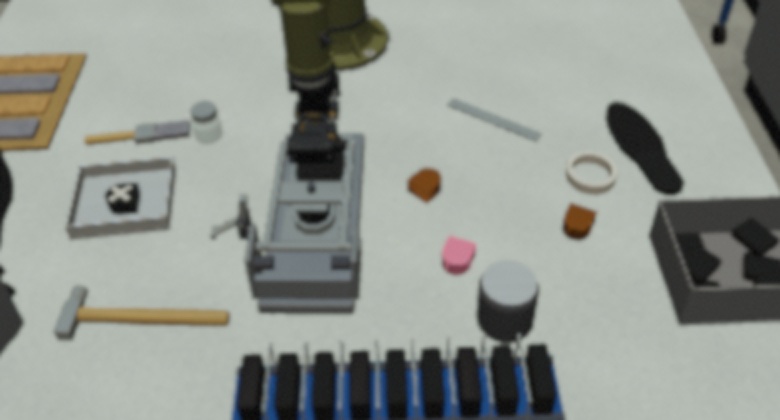

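View pics/s17c.png

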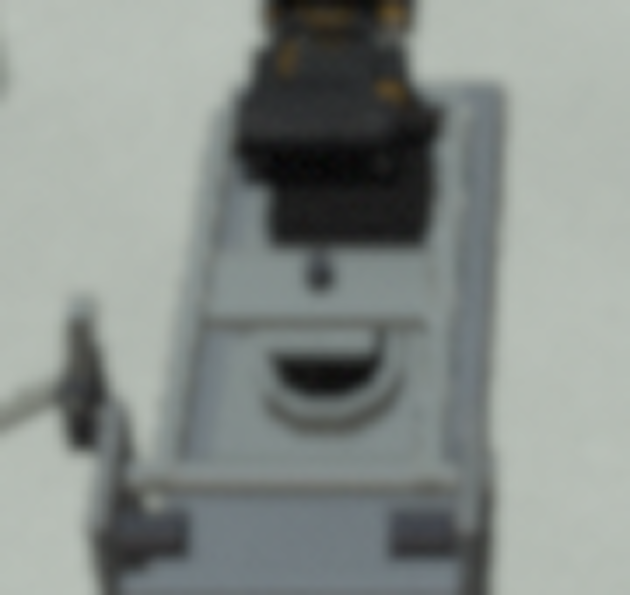

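```bash
python3 -c "
from station import finish_job
print(finish_job())"
```

```text
the job is handed in; nothing more can be done
None
```

The job is handed in at about 45 s of the 72 s allowed, with the arm still holding the lever fully down on the plain heel.

- **Crossed heel:** it lies flat near the middle of the aluminium tray, seen in the wrist and scene pictures.
- **Plain heel:** it went home inside the fence, round end to the back. It touched down with its underside at about 49.9 mm (sole top 50 mm), and its outline in the wrist picture afterwards matched the seat to within a few pixels.
- **Catch:** I pressed the thumb tab down to its stop. Afterwards the tab tip was within about 2 pixels of where it should be when fully off.
- **Lever:** I gripped the black grip and pulled it round to the stop. The push then held steady at about 22 N over the last 0.8 s, with the arm still.
- **Everything else:** nothing else on the bench had moved in the last scene picture.

**What disagreed:**
- **Stop lower than expected:** the firm stop came with the tool about 10 mm lower than I calculated from the lever's geometry. The lever was moving with the gripper over that stretch, so I think the grip had slid a little in the jaws earlier, but I could not confirm it.
- **Grip width and forces:** the jaws read 17.6 mm on the 20 mm grip. There was also a steady sideways force of 7 to 8 N, and the final push is above the 15 N expected, so the lever is loaded somewhat against its stop.

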